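# Fit the stage lamp and hold the wafer carrier home

## Robot

A 7-joint arm with a two-finger parallel gripper is mounted at the origin on the work surface. World frame = base frame: x ahead of the robot, y to its left, z up, the work surface at z = 0. Lengths are in m, angles in rad, forces in N, time in s.
With the tool pointing down it reaches from about 0.425 to 0.975 m from the base axis. Payload 16.7 kg.
Tool frame: the origin (TCP) lies at the very end of the fingers, on their centre line; the grasp point (between the pads) lies 19 mm behind it (pinch_z is the distance from the TCP to the grasp point, in m); y points along the fingers, x is the direction in which the jaws open and shut, and the axes are right-handed (so a half turn about y gives the same grasp; the last joint's range is limited). The gripper opens to 85 mm and grips with 20 to 120 N. Pads are 22 mm wide; open, the fingers measure 114 mm over their backs; the gripper's body (76 mm by 85 mm) begins 54 mm behind the grasp point. The pads swing forward as they close: fully open they stand 13 mm farther back than shut.
Start: joints at [0.987, 0.426, 0.074, 1.606, -0.034, 1.111, -0.067], TCP at [0.284, -0.612, 0.231] pointing down, gripper open.
Joint ranges: [-2.85, 2.85], [-0.5, 2.14], [-1.23, 1.37], [0.21, 2.46], [-1.02, 4.16], [0.16, 2.05], [-2.73, 2.73]. Speed limits (rad/s): [1.89, 1.89, 2.39, 2.39, 3.01, 3.01, 3.01].

## Interface

Orientations are given as a rotation vector (axis times angle).
In Python, from station import * gives the robot as it stands.
- The arm moves only by the shell command python3 -m creep 'ROWS' [FORCE]. ROWS is JSON, a list of rows, each a list of 5 numbers: the finger opening in cm, from 0 to 8.54, then the shift along the world's x, y, z in cm, then the turn about the world's z in degrees. A call has 1 to 5 rows; each row shifts and turns the commanded pose from where the row before left it; what a row does not reach is not made up. A row lasts 1/8 s, in which the tool goes at most 62.5 mm and 10.7 degrees, less where a joint would pass 70% of its speed; a pose out of reach is approached as far as the arm can. A call is refused whole if a number of a shift passes 6.25 or a number of a turn 10.7, either way. A call with a gripper value outside its range is refused whole. The fingers move at their own pace and stop on an object; FORCE is the grip in N (left out, the last holds). Time passes only in rows, so rows that do not move let the fingers close. It gives the time, the measured TCP pose, the force and the opening at its end, in the units of the state.
- get_state(): the state, without advancing time (a new reading comes with each control period).
- read_camera(name): name is "scene" or "side" or "wrist"; returns a dict with "img" (400x640x3 uint8, red, green, blue), "range_z" (400x640 float32, m along the optical axis (not along the pixel's ray), 0 where there is no reading), "fx", "fy", "cx", "cy" (pixels), "dist_coeffs" ([k1, k2, p1, p2, k3] as OpenCV has them; the pictures are not rectified), "R" (3x3) and "t" (3): a world point X has camera coordinates R X + t. Camera axes: x right, y down, z forward; pixel columns grow to the right and rows downward; lengths in m; the calibration is good to about 2 mm. A picture is of the moment at which its call begins.
- sign_off(): hands the job in, once; it reports no verdict.
The state is a dict: "time_s": time; "joints": joint angles; "qd": joint speeds; "effort": joint torques, N m; "position": TCP position; "ee_rot": TCP orientation; "wrist_force": force on the tool from outside, world axes, zero at the start; "moment": the same for the moment, N m; "finger_gap": finger opening in m.
Only numpy, scipy, OpenCV 4.12 (cv2) and the standard library are available. Lean on these libraries where they do the work, as an engineer would, in place of code of your own. Each camera call takes 0.05 s, during which the arm holds its last target.

## Task

Get the microscope's loading stage ready for a picture: first press the white lamp tube down past the sprung jaw until it sits fully in both forks, centred, with the jaw snapped shut over it, and let go of it. Then take the sample carrier by its fin, set it on the stage and push it nose first under the clear lip until it is pressed fully home against the back of the slot; the stop behind it is sprung, so finish while still holding it pressed there. Leave everything else on the table where it is.

Things in the scene. Friction and masses are not known exactly. Their poses are not given: they have to be found in the camera images.
- stage: the fixed loading stage beside the microscope: aluminium plate 240 (x) x 170 (y), top 12 mm above the table. Origin: centre of the plate's underside, on the table; x away from the robot (the way the carrier is pushed), y left, z up. On its far half: a clear lip over a slot and, beyond it, two black forks for the lamp tube
- lip (a point): middle of the near lower edge of the clear plastic lip: stage x 12, y 0, 20 mm above the table (8 mm above the plate). The lip is a flat strip from here to x 45, y -50..50, 4 thick, with an upturned mouth from x 0 to 12, up to 30 mm high. Below it is a slot open to -x between cheeks at y -44 and +44, 8 high, flared in front from x -13
- slot (a point): point at the slot's rigid back wall: stage x 38, y 0, 14.5 mm above the table, axes as the stage. The carrier's nose (point carrier_nose) lies here when fully home
- fork (a point): where the middle of the seated lamp tube lies, midway between the two forks: stage x 75, y 0, 52 mm above the table; axes as the stage, tube along y. Fork posts at y -51 and +51, 12 thick in y, notch 18 wide in x, near prong 85 high (leaning outward), far prong 54 above the table
- stop (a joint): sprung steel stop bar in the slot, 36 wide, centred: m pushed back along stage +x. At 0 its face is 8 mm before the back wall (stage x 30); it reads 0.008 when the carrier meets the wall. It pushes back with 3 N at 0, about 8 N at 0.008, so a carrier let go comes out again
- jaw (a joint): sprung steel jaw, two hooks (|y| 44 to 67 mm, top 87 above the table) on an axle along y under the notches, 16 mm up: rad, 0 shut, grows to 0.5 as the hooks swing away from the robot. Shut, they overhang the notch from its far side, 2.5 mm above the seated tube. A tube pressed down on their sloping faces (5 to 20 N) swings them aside about 0.1 and they snap back over it
- lamp: white lamp tube, 16 mm thick, 180 long over its two black square end caps (20 square, 12 long); 50 to 100 g. Starts lying on the table on its caps. x along the tube, z up as it starts; origin under its middle on the table, 10 mm below the tube's axis. Between the caps 156 mm are round
- lamp_mid (a point): middle of the lamp tube, on its axis (10 mm above the table as it lies)
- carrier: sample carrier: aluminium plate 100 (x) x 80 (y) x 5 with a patterned wafer on it and, near its back end, an upright black grip fin 8 thick (x), 36 wide (y), centred at x -35, y 0, top 39 mm above the underside; 95 to 180 g. Origin: centre of its underside; x towards the nose that goes under the lip, z up. Starts flat on the table
- carrier_nose (a point): middle of the carrier's front edge (x +50, 2.5 mm above its underside)
- carrier_fin (a point): middle of the top of the carrier's grip fin
- dish: round open white plastic wafer dish, 114 mm across, 18 high, a brass-coloured wafer in it; bystander, leave it
- jar: amber glass jar with a white cap, 48 mm across, 70 high; bystander, leave it
- blower: black rubber blower bulb standing upright, 60 mm across, 100 high; bystander, leave it
- driver: screwdriver lying on the table, 150 mm long; bystander, leave it (not the lamp tube)
- lens_ring: black lens ring lying flat, 52 mm across, 12 high; bystander, leave it
- sample_box: closed grey sample box 70 x 50 x 22 high; bystander, leave it
- spare: small aluminium slide 70 x 30 x 6 with a 16 mm cube-like stud (12 high); bystander, leave it (not the carrier)
There are look-alikes about, which are no part of the job. Of the things like the carrier, leave any that is red; of the rest the smaller one is meant.

How it is judged:
On the way, in this order (a step that is already met when the one before it is completed fails the run):
1. the lamp tube sits in both forks, the jaw is shut over it and the fingers are off it (x of lamp_mid in the frame of fork between -0.004 and 0.004 m and y of lamp_mid in the frame of fork between -0.015 and 0.015 m and z of lamp_mid in the frame of fork between -0.003 and 0.003 m and angle between the x axis of lamp and the y axis of stage, either way round below 0.08 rad and value of joint jaw below 0.04 rad and contact force between the fingers and lamp below 0.1 N), for 0.2 s.
2. the carrier is on the stage with its nose under the lip (y of carrier_nose in the frame of slot between -0.007 and 0.007 m and z of carrier_nose in the frame of slot between -0.003 and 0.003 m and angle between the x axis of carrier and the x axis of stage, either way round below 0.08 rad and angle between carrier's own z axis and vertical below 0.06 rad and x of carrier_nose in the frame of slot above -0.018 m), for 0.1 s.
At the end, for the whole second after the job is handed in: Still held (1 N or more), the carrier lies flat under the lip, straight within 0.08 rad, nose within 2 mm of the back wall, stop pushed back over 5.8 mm; the lamp tube is seated within 3 mm in height and 15 mm along, jaw under 0.04 rad, fingers off it; bystanders within 30 mm (all of step 1 and y of carrier_nose in the frame of slot between -0.007 and 0.007 m and z of carrier_nose in the frame of slot between -0.003 and 0.003 m and angle between the x axis of carrier and the x axis of stage, either way round below 0.08 rad and angle between carrier's own z axis and vertical below 0.06 rad and x of carrier_nose in the frame of slot above -0.0022 m and value of joint stop above 0.0058 m and contact force between the fingers and carrier above 1 N); the arm keeps its last pose, push and grip.
It fails at once if a bystander was moved by more than 30 mm (distance of any of dish, jar, blower, driver, lens_ring, sample_box, spare from where it was at the start of the episode above 0.03 m).
It also fails if it takes over 61 s, if anything falls off the work surface, if the arm or the gripper's body presses on something with over 40 N, if the wrist force passes 120 N, or if a joint passes its speed limit or range.

## Working session

There is one attempt and no reset: what is moved stays moved. The work goes in short steps, Python scripts to look and compute and a shell command to move; the robot and the scene stay as the last step left them, time stands still between calls to the robot, and variables do not carry over. Pictures are saved under pics/ and viewed, and the job is handed in when it is done.

```bash
ls; mkdir -p pics; python3 - <<'E'
from station import *
import cv2
s=get_state();print({k:s[k] for k in('time_s','position','ee_rot','finger_gap','wrist_force')})
for n in("scene","side","wrist"):
    c=read_camera(n);cv2.imwrite(f"pics/{n}0.png",c["img"][:,:,::-1])
    print(n,c["fx"],c["cx"],c["cy"],c["dist_coeffs"],(-c["R"].T@c["t"]).round(3),c["R"].round(2).tolist())
E
```

```text
pics
{'time_s': 0.0, 'position': array([ 0.28415103, -0.61182793,  0.23060312]), 'ee_rot': array([-1.38344946,  0.88408038, -0.88222966]), 'finger_gap': 0.0855550515840938, 'wrist_force': array([-0.40147275,  0.2984653 ,  0.15805025])}
scene 377.9017205648514 316.6064851539535 205.43494353183976 [0.00079883 0.         0.         0.         0.        ] [ 0.896 -0.434  0.919] [[0.75, 0.66, -0.01], [0.56, -0.65, -0.51], [-0.34, 0.38, -0.86]]
side 375.07956910701523 314.4402848525427 196.68468898410063 [-0.06513996  0.          0.          0.          0.        ] [0.38  0.715 0.575] [[-0.98, -0.21, 0.01], [-0.13, 0.53, -0.84], [0.17, -0.82, -0.55]]
wrist 301.8425184831863 316.54673566728326 199.7790550743979 [-0.01122481  0.          0.          0.          0.        ] [ 0.355 -0.579  0.372] [[0.42, -0.91, -0.0], [-0.86, -0.4, 0.3], [-0.28, -0.13, -0.95]]
```

View pics/scene0.png

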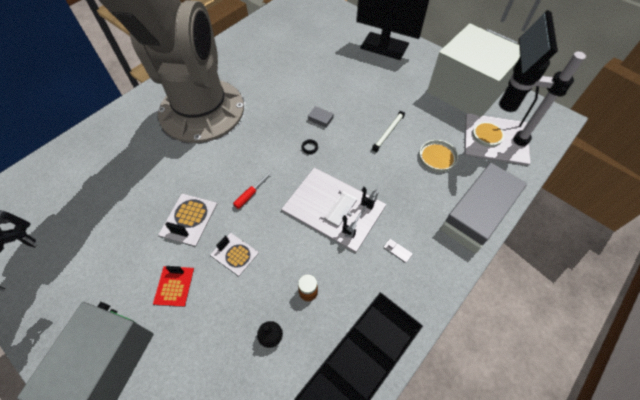

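View pics/side0.png

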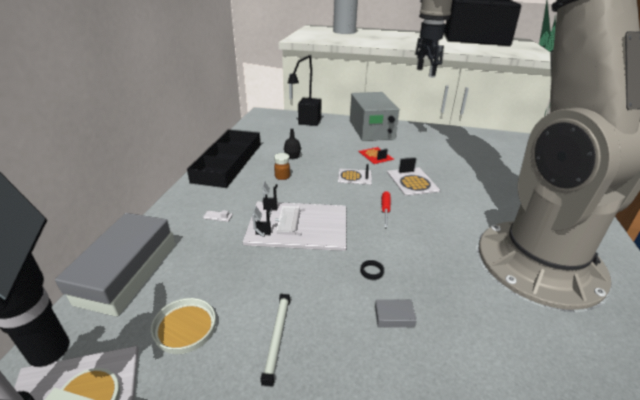

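View pics/wrist0.png

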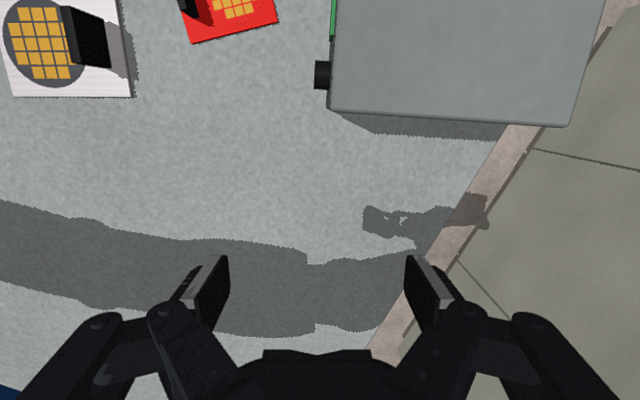

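```bash
cat > h.py <<'E'
from station import *
import cv2, numpy as np
from scipy.spatial.transform import Rotation as Ro
def rays(c,px):
    K=np.array([[c["fx"],0,c["cx"]],[0,c["fy"],c["cy"]],[0,0,1]])
    u=cv2.undistortPoints(np.array(px,float).reshape(-1,1,2),K,np.array(c["dist_coeffs"])).reshape(-1,2)
    return np.c_[u,np.ones(len(u))]
def plane(c,px,z):
    d=rays(c,px)@c["R"]; o=-c["R"].T@c["t"]
    return o+d*((z-o[2])/d[:,2])[:,None]
def cloud(c):
    h,w=c["range_z"].shape
    v,u=np.mgrid[:h,:w]
    r=rays(c,np.c_[u.ravel(),v.ravel()])*c["range_z"].reshape(-1,1)
    return ((r-c["t"])@c["R"]).reshape(h,w,3)
def proj(c,P):
    K=np.array([[c["fx"],0,c["cx"]],[0,c["fy"],c["cy"]],[0,0,1]])
    return cv2.projectPoints(np.array(P,float).reshape(-1,1,3),cv2.Rodrigues(c["R"])[0],c["t"],K,np.array(c["dist_coeffs"]))[0].reshape(-1,2)
def crop(n,c,x0,y0,x1,y1,k):
    cv2.imwrite(n,cv2.resize(c["img"][y0:y1,x0:x1,::-1],None,fx=k,fy=k,interpolation=cv2.INTER_CUBIC))
E
python3 - <<'E'
from h import *
c=read_camera("scene"); d=read_camera("side")
crop("pics/s1.png",c,150,90,430,290,2.8); crop("pics/d1.png",d,140,140,460,390,2.4)
P=cloud(c)
# colour masks within workspace
for nm,cam in(("scene",c),("side",d)):
    Q=cloud(cam); ok=cam["range_z"]>0
    hsv=cv2.cvtColor(cam["img"],cv2.COLOR_RGB2HSV)
    m=(hsv[...,2]>205)&(hsv[...,1]<40)&ok&(Q[...,2]<0.15)&(Q[...,2]>-0.02)
    n,l,st,ce=cv2.connectedComponentsWithStats(m.astype(np.uint8))
    for i in range(1,n):
        if st[i,4]>60:
            q=Q[l==i]; r=cv2.minAreaRect(q[:,:2].astype(np.float32)*1000)
            print(nm,ce[i].round(),st[i,4],np.median(q,0).round(3),[np.round(x,1) for x in r])
E
```

```text
scene [388. 130.] 117 [0.53  0.315 0.017] [array([528.9, 323.4]), array([ 11. , 146.4]), np.float64(6.3)]
scene [490. 125.] 407 [0.754 0.568 0.012] [array([753.2, 538. ]), array([212.4,  76.9]), np.float64(67.6)]
scene [503. 142.] 353 [0.825 0.51  0.012] [array([824. , 532.4]), array([ 43.5, 203. ]), np.float64(0.0)]
scene [522. 155.] 194 [0.891 0.501 0.011] [array([884.6, 507.5]), array([52. , 68.5]), np.float64(23.4)]
scene [323. 201.] 2862 [ 0.539 -0.013  0.012] [array([543.2,  -9.2]), array([174.7, 168.1]), np.float64(8.3)]
scene [178. 206.] 149 [ 0.239 -0.277  0.007] [array([ 247.4, -288.5]), array([42.3, 94.2]), np.float64(13.7)]
scene [199. 225.] 339 [ 0.337 -0.302  0.007] [array([ 323.1, -278.8]), array([ 48.9, 138.1]), np.float64(29.9)]
scene [366. 225.] 586 [0.678 0.006 0.012] [array([671.8,  10.8]), array([ 40.8, 169.8]), np.float64(8.4)]
scene [353. 217.] 78 [0.637 0.002 0.012] [array([637.2,   4. ]), array([53.9, 21.9]), np.float64(82.2)]
scene [233. 253.] 360 [ 0.451 -0.286  0.005] [array([ 466.2, -281.2]), array([99.6, 78.2]), np.float64(5.8)]
scene [399. 250.] 252 [0.
[... 231 characters left out ...]
 [array([  633.4, -1300.8]), array([78.1, 23.7]), np.float64(1.1)]
side [281. 156.] 70 [ 0.681 -0.228  0.071] [array([ 680.9, -228.7]), array([33.9, 36.7]), np.float64(51.1)]
side [396. 175.] 65 [ 0.342 -0.312  0.007] [array([ 336.1, -308.2]), array([36.2, 61.9]), np.float64(28.1)]
side [308. 226.] 2534 [0.533 0.008 0.013] [array([574.4,  -3.4]), array([232.9, 170.1]), np.float64(8.6)]
side [214. 215.] 104 [0.793 0.011 0.006] [array([785.2,   8.9]), array([60. , 26.6]), np.float64(0.8)]
side [196. 304.] 219 [0.7   0.289 0.009] [array([687.2, 301. ]), array([31.4, 92.4]), np.float64(77.5)]
side [276. 336.] 309 [0.527 0.329 0.018] [array([527.7, 322.5]), array([  7.9, 149.7]), np.float64(6.8)]
```

View pics/s1.png

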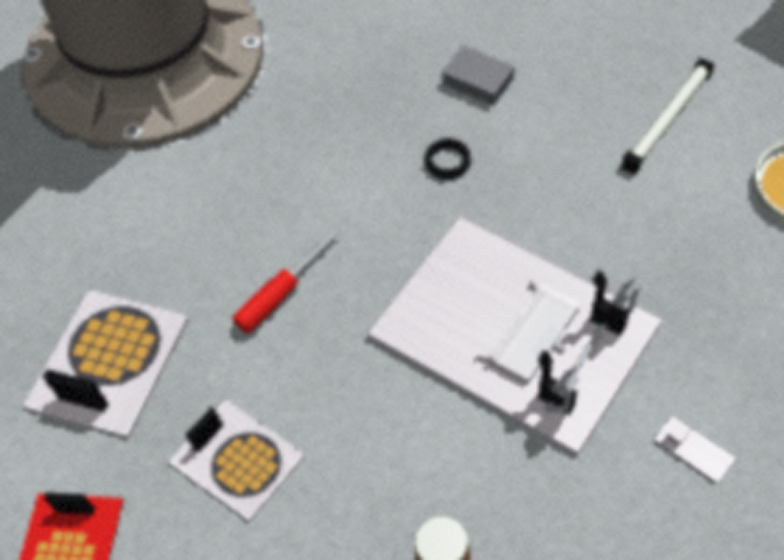

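View pics/d1.png

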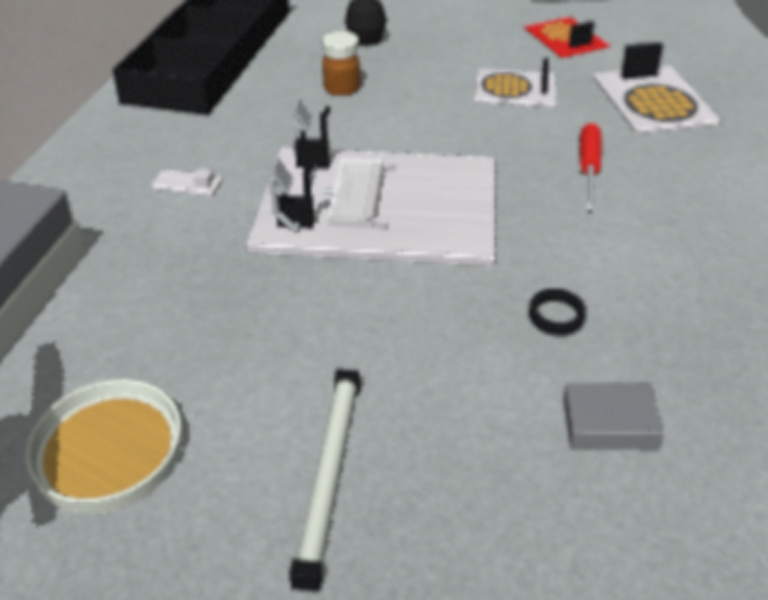

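```bash
python3 - <<'E'
from h import *
s=get_state();print(Ro.from_rotvec(s['ee_rot']).as_matrix().round(3).tolist())
for nm in("scene","side"):
    c=read_camera(nm);Q=cloud(c);hsv=cv2.cvtColor(c["img"],cv2.COLOR_RGB2HSV);v=hsv[...,2];ok=c["range_z"]>0
    def rect(name,z,m,cent,rad,hull=True):
        px=np.argwhere(m&ok&(np.linalg.norm(Q[...,:2]-cent,axis=2)<rad))[:,::-1]
        p=plane(c,px,z)[:,:2]
        p=p[np.linalg.norm(p-cent,axis=1)<rad]
        r=cv2.minAreaRect((p*1000).astype(np.float32)); print(nm,name,len(p),[np.round(x,1) for x in r])
    w=(v>200)&(hsv[...,1]<40)
    rect("stage",.012,w&(Q[...,2]<.02),(.574,-.003),.16)
    rect("lampW",.012,w,(.528,.322),.12)
    rect("lampAll",.012,(w|(v<60)),(.528,.322),.12)
    m=(v<60)&ok
    n,l,st,ce=cv2.connectedComponentsWithStats(m.astype(np.uint8))
    for i in range(1,n):
        q=Q[l==i]
        if st[i,4]>8 and np.linalg.norm(np.median(q,0)[:2]-(.528,.322))<.13: print(" cap",ce[i].round(1),st[i,4],plane(c,[ce[i]],.012).round(4),np.median(q,0).round(4))
    rect("carrier",.005,w&(Q[...,2]<.012),(.466,-.281),.075)
    f=m&(np.linalg.norm(Q[...,:2]-(.431,-.285),axis=2)<.04)&(Q[...,2]>.015)
    q=Q[f]; print(" fin",len(q),q.mean(0).round(4),q.max(0).round(4)); t=q[q[:,2]>q[:,2].max()-.004]; print(' top',len(t),t.mean(0).round(4), [np.round(x,1) for x in cv2.minAreaRect((q[:,:2]*1000).astype(np.float32))])
    g=m&(np.linalg.norm(Q[...,:2]-(.648,.008),axis=2)<.09)&(Q[...,2]>.03)
    q=Q[g]; 
    n,l,st,ce=cv2.connectedComponentsWithStats(g.astype(np.uint8))
    for i in range(1,n):
        q=Q[l==i]
        if len(q)>5: print(" fork",len(q),q.mean(0).round(4),q.min(0).round(4),q.max(0).round(4))
E
```

```text
[[0.421, -0.0, 0.907], [-0.907, 0.001, 0.421], [-0.001, -1.0, 0.0]]
scene stage 3089 [array([574.6,  -4.3]), array([238.6, 167.9]), np.float64(8.3)]
scene lampW 134 [array([583. , 334.8]), array([123.4, 150.7]), np.float64(6.5)]
scene lampAll 173 [array([583.4, 325.6]), array([124.7, 191.2]), np.float64(6.1)]
 cap [374.9 148.2] 32 [[0.5395 0.2357 0.012 ]] [0.5401 0.2342 0.0143]
scene carrier 395 [array([ 465.6, -281.5]), array([98.7, 78.5]), np.float64(5.6)]
 fin 73 [ 0.4344 -0.2867  0.0305] [ 0.4376 -0.2702  0.0424]
 top 20 [ 0.4338 -0.2871  0.0402] [array([ 433.8, -286.4]), array([ 5.7, 32.5]), np.float64(5.5)]
 fork 89 [0.6421 0.0529 0.0487] [0.624  0.0479 0.0302] [0.6609 0.0632 0.0846]
 fork 52 [ 0.6507 -0.05    0.0552] [ 0.6392 -0.0593  0.0311] [ 0.6741 -0.0417  0.0873]
side stage 2551 [array([573.1,  -2. ]), array([235.5, 171.4]), np.float64(8.5)]
side lampW 354 [array([586. , 324.8]), array([122.8, 150.7]), np.float64(6.5)]
side lampAll 518 [array([581.8, 329.5]), array([130.1, 187.4]), np.float64(6.7)]
 cap [285.4 296.8] 32 [[0.5361 0.2349 0.012 ]] [0.5331 0.2408 0.0192]
 cap [267.2 379.4] 132 [[0.5172 0.407  0.012 ]] [0.5158 0.4106 0.0188]
side carrier 100 [array([ 465.8, -278.3]), array([95.5, 80.5]), np.float64(5.7)]
 fin 6 [ 0.4295 -0.2732  0.0381] [ 0.4309 -0.2666  0.0401]
 top 5 [ 0.4298 -0.2744  0.0391] [array([ 430. , -275.9]), array([ 0.6, 18.7]), np.float64(7.4)]
 fork 104 [ 0.6525 -0.0394  0.0454] [ 0.6374 -0.0479  0.03  ] [ 0.6709 -0.0354  0.0854]
 fork 125 [0.6359 0.0608 0.0489] [0.6213 0.048  0.03  ] [0.6565 0.0665 0.0877]
```

```bash
python3 -m creep '[[8.5,4,4.5,0,10],[8.5,4,4.5,0,10],[8.5,4,4.5,0,10],[8.5,4,4.5,0,10],[8.5,4,4.5,0,10]]' 60; python3 -m creep '[[8.5,1,5.5,0,10],[8.5,1,5.5,0,10],[8.5,1,5.5,0,1.6],[8.5,1,5.5,0,0],[8.5,1,5.5,0,0]]'
```

```text
time_s: 0.98
position: [0.4854, -0.3856, 0.2316]
ee_rot: [-1.562, 0.202, -0.203]
wrist_force: [0.2, -0.2, 0.1]
finger_gap: 0.0854
time_s: 1.6
position: [0.5344, -0.1105, 0.2316]
ee_rot: [-1.569, -0.089, 0.089]
wrist_force: [1.6, -0.1, 0.7]
finger_gap: 0.0848
```

```bash
python3 -m creep '[[8.5,0,6,0,0],[8.5,0,6,0,0],[8.5,0,6,0,0],[8.5,0,6,0,0],[8.5,0,6,0,0]]' ; python3 -m creep '[[6,-0.3,6,-1,0],[6,-0.3,6,-1,0],[6,0,1.3,-5,0],[6,0,0,0,0]]'; python3 - <<'E'
from h import *
s=get_state();M=Ro.from_rotvec(s['ee_rot']).as_matrix();print(M.round(3).tolist(), np.degrees(np.arctan2(M[1,0],M[0,0])),s['joints'].round(2))
c=read_camera("wrist");cv2.imwrite("pics/w1.png",c["img"][:,:,::-1])
hsv=cv2.cvtColor(c["img"],cv2.COLOR_RGB2HSV)
Q=cloud(c)
m=(hsv[...,2]>170)&(hsv[...,1]<50)&(Q[...,2]>.004)&(Q[...,2]<.04)
n,l,st,ce=cv2.connectedComponentsWithStats(m.astype(np.uint8))
for i in range(1,n):
    if st[i,4]>300:
        px=np.argwhere(l==i)[:,::-1]
        print(st[i],ce[i],[np.round(x,1) for x in cv2.minAreaRect((plane(c,px,.012)[:,:2]*1000).astype(np.float32))],Q[l==i].mean(0))
E
```

```text
time_s: 2.22
position: [0.5342, 0.1896, 0.2316]
ee_rot: [-1.569, -0.089, 0.088]
wrist_force: [0.7, -0.1, -0.5]
finger_gap: 0.0852
time_s: 2.72
position: [0.5262, 0.3207, 0.1582]
ee_rot: [-1.571, -0.087, 0.095]
wrist_force: [0.1, 0.1, 0.4]
finger_gap: 0.0599
[[0.993, -0.005, -0.116], [0.116, -0.003, 0.993], [-0.006, -1.0, -0.002]] 6.634722431513029 [-0.21  0.47 -0.57  1.78  0.29  0.99 -0.78]
[ 559    0   35  111 1683] [572.72370766  53.36423054] [array([738.5, 465.2]), array([24.1, 89.5]), np.float64(28.2)] [0.73498806 0.46617185 0.01113583]
[592   0  22  58 370] [598.54594595  30.09189189] [array([751. , 486.7]), array([11.2, 49.7]), np.float64(35.7)] [0.74085846 0.48319579 0.02310651]
[ 316  102   11  156 1585] [320.65615142 178.07192429] [array([530.5, 322.1]), array([  9.6, 157.3]), np.float64(6.6)] [0.52948289 0.32879281 0.01646696]
[439 130 106 112 592] [479.9375     190.02533784] [array([696.5, 335.5]), array([ 97.1, 114.5]), np.float64(28.9)] [0.68529347 0.33561367 0.01703516]
```

View pics/w1.png

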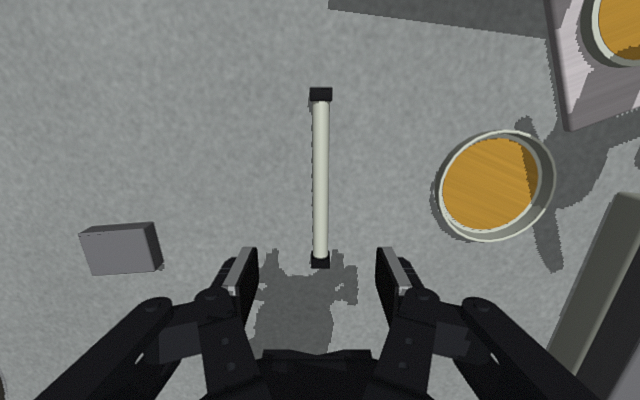

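```bash
python3 -m creep '[[4,0.3,0.1,-6,0],[4,0,0,-6,0],[4,0,0,-3,0],[4,0,0,0,0]]'
```

```text
time_s: 3.28
position: [0.5318, 0.3203, 0.0113]
ee_rot: [-1.57, -0.087, 0.089]
wrist_force: [0.6, 0.3, 0.3]
finger_gap: 0.0404
```

```bash
python3 -m creep '[[4,-0.2,0.2,-0.7,0],[4,0,0,0,0],[0,0,0,0,0],[0,0,0,0,0],[0,0,0,0,0]]' 110;python3 -m creep '[[0,0,0,0,0],[0,0,0,0,0]]'
```

```text
time_s: 3.9
position: [0.5299, 0.324, 0.0057]
ee_rot: [-1.569, -0.09, 0.088]
wrist_force: [-3.2, -2.9, 14.1]
finger_gap: 0.0116
time_s: 4.15
position: [0.5299, 0.324, 0.0057]
ee_rot: [-1.569, -0.09, 0.088]
wrist_force: [-2.7, -3.0, 13.9]
finger_gap: 0.0121
```

```bash
python3 - <<'E'
from h import *
c=read_camera("side");d=read_camera("wrist")
x,y=proj(c,[[.53,.324,.02]])[0].astype(int);print(x,y)
crop("pics/g1.png",c,x-50,y-60,x+50,min(400,y+60),6)
cv2.imwrite("pics/w2.png",d["img"][:,:,::-1])
E
```

```text
274 332
```

View pics/g1.png

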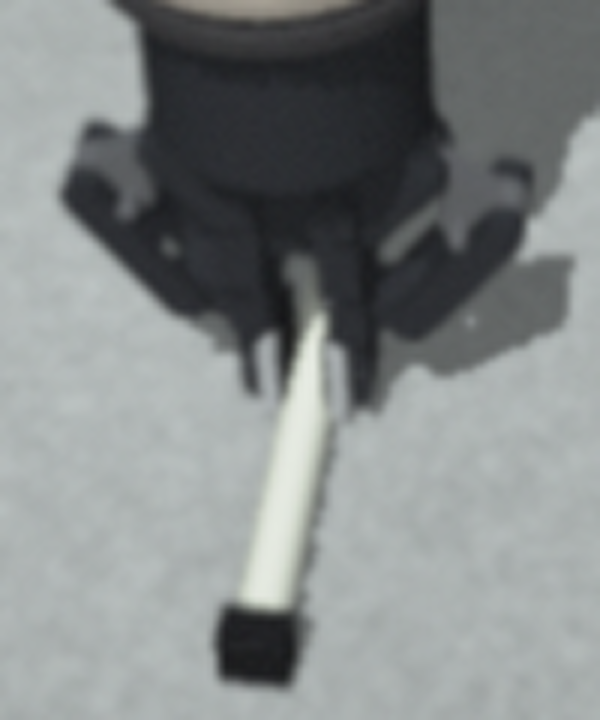

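View pics/w2.png

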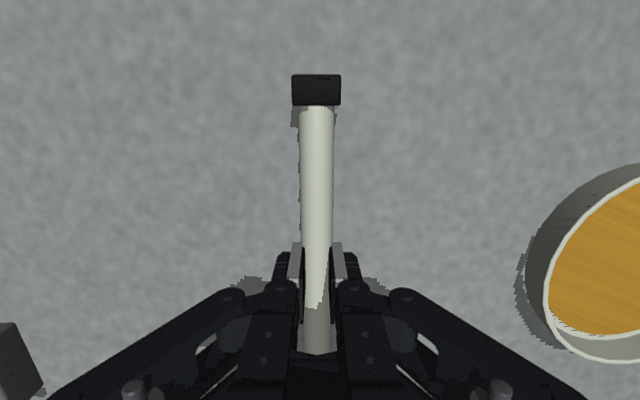

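```bash
python3 -m creep '[[2.2,0,0,0,0],[2.2,0,0,0,0],[2.2,0,0,0,0]]' 40; python3 -m creep '[[2.2,0,0,-0.2,0],[2.2,0,0,-0.2,0],[2.2,0,0,0,0]]' 
```

```text
time_s: 4.62
position: [0.5293, 0.3238, 0.0043]
ee_rot: [-1.569, -0.089, 0.089]
wrist_force: [0.2, 0.1, 0.4]
finger_gap: 0.022
time_s: 5.0
position: [0.5292, 0.3238, 0.0002]
ee_rot: [-1.569, -0.089, 0.089]
wrist_force: [-1.2, -1.1, 1.9]
finger_gap: 0.0218
```

```bash
python3 -m creep '[[0,0,0,0.1,0],[0,0,0,0,0],[0,0,0,0,0],[0,0,0,0,0]]' 40
```

```text
time_s: 5.5
position: [0.5292, 0.3238, 0.0012]
ee_rot: [-1.569, -0.089, 0.089]
wrist_force: [-0.2, 0.2, -0.2]
finger_gap: 0.0144
```

```bash
python3 -m creep '[[0,0,0,0,0],[0,0,0,0,0]]' 100;  python3 -m creep '[[0,0,0,2,0],[0,0,0,2,0],[0,0,0,2,0],[0,0,0,0,0]]'
```

```text
time_s: 5.75
position: [0.5293, 0.3238, 0.0013]
ee_rot: [-1.569, -0.089, 0.089]
wrist_force: [-0.0, 1.0, -1.6]
finger_gap: 0.0126
time_s: 6.25
position: [0.5304, 0.3244, 0.0638]
ee_rot: [-1.567, -0.091, 0.086]
wrist_force: [0.4, 1.0, -1.1]
finger_gap: 0.0123
```

```bash
cat > lamp.py <<'E'
from h import *
import sys
def lamp(name):
    s=get_state();T=np.array(s['position'])
    c=read_camera("wrist");cv2.imwrite(name,c["img"][:,:,::-1])
    hsv=cv2.cvtColor(c["img"],cv2.COLOR_RGB2HSV);Q=cloud(c)
    m=(hsv[...,2]>150)&(hsv[...,1]<50)&(abs(Q[...,2]-T[2]-.012)<.03)&(np.linalg.norm(Q[...,:2]-T[:2],axis=2)<.1)
    n,l,st,ce=cv2.connectedComponentsWithStats(m.astype(np.uint8))
    i=1+np.argmax(st[1:,4]);q=Q[l==i]
    v=np.linalg.svd(q-q.mean(0),full_matrices=False)[2][0];v*=np.sign(v[1])
    print("TCP",T.round(4),"tube yaw",np.degrees(np.arctan2(v[1],v[0])).round(2),"pitch",np.degrees(np.arcsin(v[2])).round(2),"n",len(q))
    for y in np.arange(T[1]+.01,T[1]+.09,.02):
        k=abs(q[:,1]-y)<.006
        if k.sum()>10: print(y.round(3),"x",q[k,0].mean().round(4),"ztop",np.percentile(q[k,2],90).round(4))
    print("ymax white",q[:,1].max())
lamp(sys.argv[1])
E
python3 lamp.py pics/w3.png
```

```text
TCP [0.5304 0.3244 0.0638] tube yaw 95.68 pitch 0.01 n 5079
0.334 x 0.5301 ztop 0.0804
0.354 x 0.528 ztop 0.0803
0.374 x 0.5257 ztop 0.0804
0.394 x 0.5235 ztop 0.0805
ymax white 0.4012426289978155
```

View pics/w3.png

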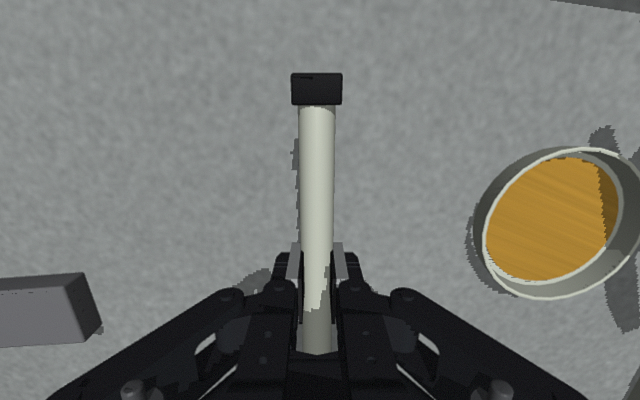

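```bash
python3 -m creep '[[0,0,0,6,1],[0,1,-3,5,1],[0,2,-5.5,0,0],[0,2,-5.5,0,0],[0,2,-5.5,0,0]]';  python3 -m creep '[[0,2,-5.5,0,0],[0,2,-5,0,0],[0,0.8,-1.8,-1,0],[0,0,0,0,0],[0,0,0,0,0]]'; python3 lamp.py pics/w4.png; python3 - <<'E'
from h import *
c=read_camera("wrist");Q=cloud(c);hsv=cv2.cvtColor(c["img"],cv2.COLOR_RGB2HSV)
C=np.array([.574,-.003]);a=np.radians(8.4);A=np.array([[np.cos(a),np.sin(a)],[-np.sin(a),np.cos(a)]])
S=(Q[...,:2]-C)@A.T
m=(S[...,1]>.04)&(S[...,1]<.075)&(S[...,0]>.04)&(S[...,0]<.12)&(Q[...,2]>.02)&(Q[...,2]<.1)
for z in np.arange(.04,.095,.005):
    k=m&(abs(Q[...,2]-z)<.0025)
    if k.sum(): print(z.round(3),k.sum(),S[k].min(0).round(4),S[k].max(0).round(4))
E
```

```text
time_s: 6.92
position: [0.5994, 0.1268, 0.1709]
ee_rot: [-1.568, -0.116, 0.117]
wrist_force: [0.3, 0.6, -0.1]
finger_gap: 0.0124
time_s: 7.55
position: [0.6467, 0.0076, 0.161]
ee_rot: [-1.567, -0.117, 0.119]
wrist_force: [0.2, 0.6, -0.5]
finger_gap: 0.0122
TCP [0.6467 0.0076 0.161 ] tube yaw 97.97 pitch -0.02 n 4576
0.018 x 0.6464 ztop 0.1775
0.038 x 0.6435 ztop 0.1776
0.058 x 0.6404 ztop 0.1776
0.078 x 0.6374 ztop 0.1777
ymax white 0.08425066532217879
0.04 1 [0.0933 0.0654] [0.0933 0.0654]
0.045 2 [0.0937 0.0656] [0.0952 0.0657]
0.05 1 [0.0944 0.0658] [0.0944 0.0658]
0.055 1 [0.0961 0.0654] [0.0961 0.0654]
0.065 7 [0.09   0.0658] [0.0946 0.0659]
0.075 10 [0.088  0.0608] [0.0974 0.0663]
0.08 119 [0.0565 0.0434] [0.0973 0.066 ]
0.085 358 [0.0566 0.0434] [0.0952 0.0663]
```

View pics/w4.png

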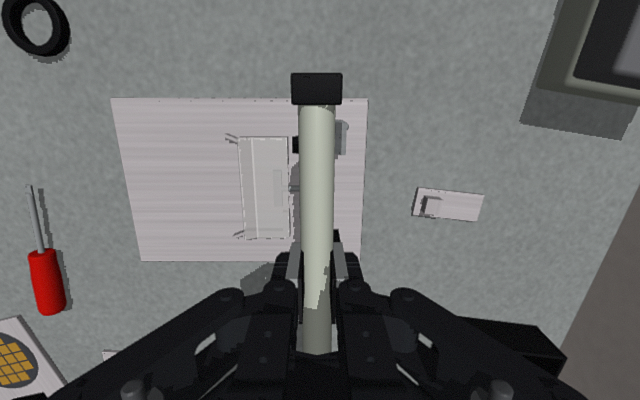

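```bash
python3 - <<'E'
from h import *
c=read_camera("wrist");Q=cloud(c);hsv=cv2.cvtColor(c["img"],cv2.COLOR_RGB2HSV)
m=(hsv[...,2]>170)&(hsv[...,1]<40)&(abs(Q[...,2]-.012)<.006)&(np.linalg.norm(Q[...,:2]-(.574,-.003),axis=2)<.15)
n,l,st,ce=cv2.connectedComponentsWithStats(m.astype(np.uint8))
k=np.isin(l,[i for i in range(1,n) if st[i,4]>100])
p=plane(c,np.argwhere(k)[:,::-1],.012)[:,:2]
for ang in(8.0,8.4,8.8):
    a=np.radians(ang);A=np.array([[np.cos(a),np.sin(a)],[-np.sin(a),np.cos(a)]])
    q=p@A.T; lo=q.min(0);hi=q.max(0);ctr=(lo+hi)/2@A
    print(ang,(hi-lo).round(4),ctr.round(4))
print([np.round(x,1) for x in cv2.minAreaRect((p*1000).astype(np.float32))])
s=get_state();M=Ro.from_rotvec(s['ee_rot']).as_matrix();print(np.degrees(np.arctan2(M[1,0],M[0,0])))
E
```

```text
8.0 [0.2366 0.1682] [ 0.5763 -0.0033]
8.4 [0.2358 0.1666] [ 0.5763 -0.0033]
8.8 [0.2363 0.1651] [ 0.5764 -0.0032]
[array([576.4,  -3.1]), array([237.2, 164.4]), np.float64(9.1)]
8.627647217743776
```

```bash
python3 -m creep '[[0,0.1,0,-3.5,0],[0,0,0,-3.5,0],[0,0,0,0,0],[0,0,0,0,0]]' 120; python3 lamp.py pics/w5.png; python3 - <<'E'
from h import *
c=read_camera("scene");d=read_camera("side")
p=[.648,.008,.08]
a=[]
for cam in(c,d):
    x,y=proj(cam,[p])[0].astype(int); a.append(cv2.resize(cam["img"][y-40:y+40,x-40:x+40,::-1],None,fx=5,fy=5,interpolation=cv2.INTER_CUBIC))
cv2.imwrite("pics/f5.png",np.hstack(a))
E
```

```text
time_s: 8.2
position: [0.6489, 0.0065, 0.0927]
ee_rot: [-1.567, -0.118, 0.116]
wrist_force: [1.1, 0.3, -1.6]
finger_gap: 0.0118
TCP [0.6489 0.0065 0.0927] tube yaw 97.72 pitch -0.03 n 4352
0.017 x 0.6484 ztop 0.1092
0.037 x 0.6456 ztop 0.1092
0.057 x 0.6427 ztop 0.1093
0.077 x 0.6396 ztop 0.1092
ymax white 0.08379638841355569
```

View pics/w5.png

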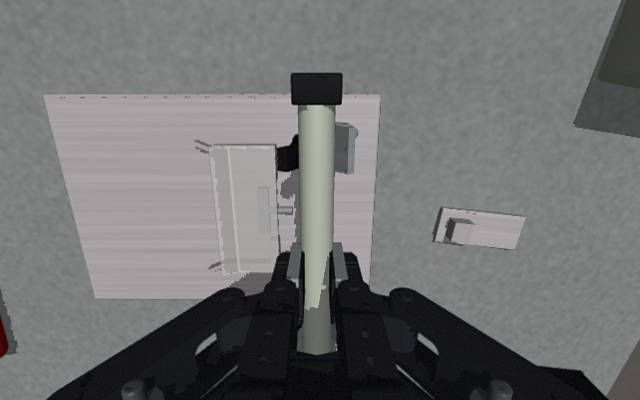

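View pics/f5.png

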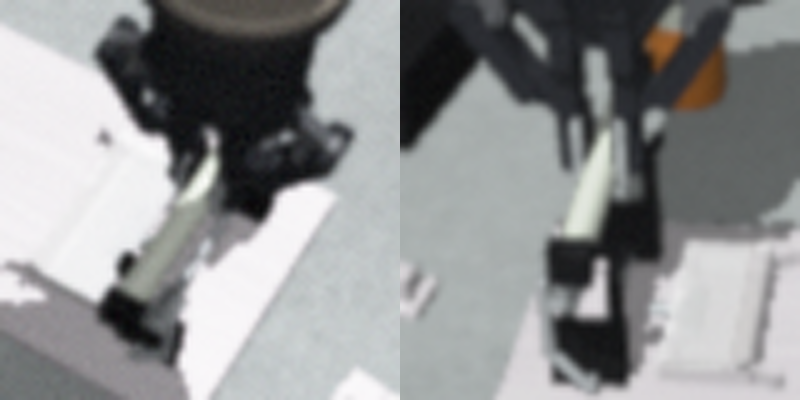

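```bash
python3 -m creep '[[0,0,0,-0.7,0],[0,0,0,-0.7,0],[0,0,0,0,0]]'; python3 -m creep '[[0,0,0,-0.7,0],[0,0,0,0,0]]';python3 -m creep '[[0,0,0,-0.7,0],[0,0,0,0,0]]'
```

```text
time_s: 8.72
position: [0.6478, 0.0058, 0.0765]
ee_rot: [-1.568, -0.116, 0.118]
wrist_force: [-0.3, 0.2, -1.2]
finger_gap: 0.0117
time_s: 8.98
position: [0.6484, 0.0059, 0.0698]
ee_rot: [-1.567, -0.117, 0.117]
wrist_force: [1.6, 0.8, -2.6]
finger_gap: 0.0115
time_s: 9.22
position: [0.6484, 0.0058, 0.0628]
ee_rot: [-1.568, -0.116, 0.117]
wrist_force: [2.6, 0.1, -2.6]
finger_gap: 0.0117
```

```bash
python3 -m creep '[[0,0,0,-0.5,0],[0,0,0,0,0]]';python3 -m creep '[[0,0,0,-0.5,0],[0,0,0,0,0]]'; python3 lamp.py pics/w6.png
```

```text
time_s: 9.48
position: [0.6488, 0.0059, 0.0581]
ee_rot: [-1.567, -0.117, 0.116]
wrist_force: [5.9, 0.8, -4.2]
finger_gap: 0.0117
time_s: 9.72
position: [0.6487, 0.0059, 0.0529]
ee_rot: [-1.567, -0.117, 0.116]
wrist_force: [7.8, 1.4, -4.6]
finger_gap: 0.0117
TCP [0.6487 0.0059 0.0529] tube yaw 98.14 pitch 0.79 n 4405
0.016 x 0.648 ztop 0.0687
0.036 x 0.6453 ztop 0.0691
0.056 x 0.6422 ztop 0.0693
0.076 x 0.6389 ztop 0.0697
ymax white 0.08482760025131258
```

```bash
python3 -m creep '[[0,0.2,0,0,0],[0,0,0,0,0]]';python3 -m creep '[[0,0,0,-0.4,0],[0,0,0,0,0]]'; python3 lamp.py pics/w7.png
```

```text
time_s: 10.02
position: [0.6495, 0.0059, 0.0526]
ee_rot: [-1.568, -0.115, 0.118]
wrist_force: [-1.2, 1.3, -3.1]
finger_gap: 0.0114
time_s: 10.28
position: [0.6496, 0.0056, 0.0484]
ee_rot: [-1.568, -0.116, 0.118]
wrist_force: [-0.5, -0.0, -9.9]
finger_gap: 0.0115
TCP [0.6496 0.0056 0.0484] tube yaw 99.09 pitch 0.93 n 4386
0.016 x 0.6491 ztop 0.0641
0.036 x 0.6459 ztop 0.0645
0.056 x 0.642 ztop 0.0648
0.076 x 0.6388 ztop 0.0652
ymax white 0.08446207150764058
```

View pics/w7.png

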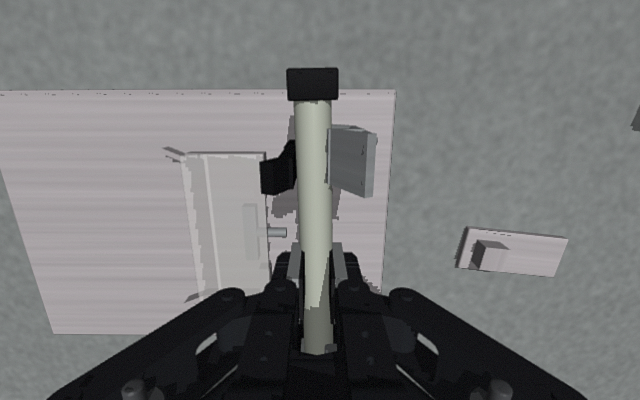

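```bash
python3 -m creep '[[0,0,0,-0.4,0],[0,0,0,0,0]]'; python3 lamp.py pics/w8.png;python3 -m creep '[[0,0,0,-0.3,0],[0,0,0,0,0]]'; python3 lamp.py pics/w9.png
```

```text
time_s: 10.58
position: [0.6497, 0.0056, 0.045]
ee_rot: [-1.568, -0.115, 0.117]
wrist_force: [-6.0, -0.9, -2.1]
finger_gap: 0.0118
TCP [0.6497 0.0056 0.045 ] tube yaw 99.31 pitch 0.2 n 4121
0.016 x 0.649 ztop 0.0606
0.036 x 0.6458 ztop 0.0606
0.056 x 0.641 ztop 0.0608
0.076 x 0.6386 ztop 0.0609
ymax white 0.08447494414879432
time_s: 10.88
position: [0.6499, 0.0056, 0.0436]
ee_rot: [-1.569, -0.116, 0.117]
wrist_force: [-13.7, -2.2, 19.8]
finger_gap: 0.0114
TCP [0.6499 0.0056 0.0436] tube yaw 99.34 pitch 0.09 n 4084
0.016 x 0.6491 ztop 0.0592
0.036 x 0.646 ztop 0.0592
0.056 x 0.641 ztop 0.0594
0.076 x 0.6388 ztop 0.0594
ymax white 0.08427733750572854
```

View pics/w9.png

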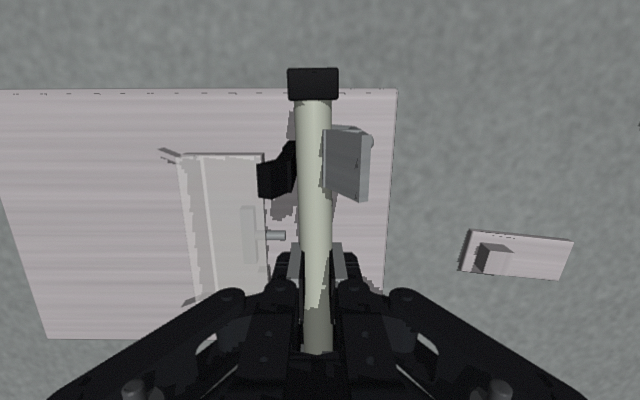

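```bash
python3 -m creep '[[0,-0.05,0,0.15,0],[4,0,0,0,0],[4,0,0,0,0],[4,0,0,0,0]]' 60; python3 -m creep '[[4,0,0,3,0],[4,0,0,4,0],[4,0,0,4,0],[4,0,0,0,0]]';python3 - <<'E'
from h import *
cv2.imwrite("pics/w10.png",read_camera("wrist")["img"][:,:,::-1])
a=[]
for n in("scene","side"):
    cam=read_camera(n)
    Q=cloud(cam);hsv=cv2.cvtColor(cam["img"],cv2.COLOR_RGB2HSV)
    x,y=proj(cam,[[.648,.008,.06]])[0].astype(int); a.append(cv2.resize(cam["img"][y-40:y+40,x-40:x+40,::-1],None,fx=5,fy=5,interpolation=cv2.INTER_CUBIC))
cv2.imwrite("pics/f10.png",np.hstack(a))
c=read_camera("wrist");Q=cloud(c);hsv=cv2.cvtColor(c["img"],cv2.COLOR_RGB2HSV)
C=np.array([.575,-.003]);t=np.radians(8.5);A=np.array([[np.cos(t),np.sin(t)],[-np.sin(t),np.cos(t)]])
S=(Q[...,:2]-C)@A.T
m=(hsv[...,2]>150)&(hsv[...,1]<50)&(Q[...,2]>.045)&(Q[...,2]<.063)&(abs(S[...,0]-.075)<.02)&(abs(S[...,1])<.1)
for y in np.arange(-.08,.081,.02):
    k=m&(abs(S[...,1]-y)<.004)
    if k.sum()>5:print(y.round(2),k.sum(),S[k][:,0].mean().round(4),np.percentile(Q[k][:,2],90).round(4))
print(S[m].min(0),S[m].max(0))
E
```

```text
time_s: 11.42
position: [0.6501, 0.006, 0.0439]
ee_rot: [-1.568, -0.117, 0.116]
wrist_force: [0.2, -0.0, -0.6]
finger_gap: 0.04
time_s: 11.92
position: [0.6516, 0.0061, 0.1572]
ee_rot: [-1.568, -0.121, 0.112]
wrist_force: [0.2, 0.7, -0.3]
finger_gap: 0.0402
-0.06 57 0.0746 0.0599
-0.04 111 0.077 0.0595
-0.02 118 0.0766 0.0594
0.0 133 0.0767 0.0594
0.02 138 0.0766 0.0596
0.04 92 0.0748 0.0598
0.06 86 0.0745 0.0595
[ 0.0708443 -0.0711872] [0.0824135  0.07492701]
```

View pics/w10.png

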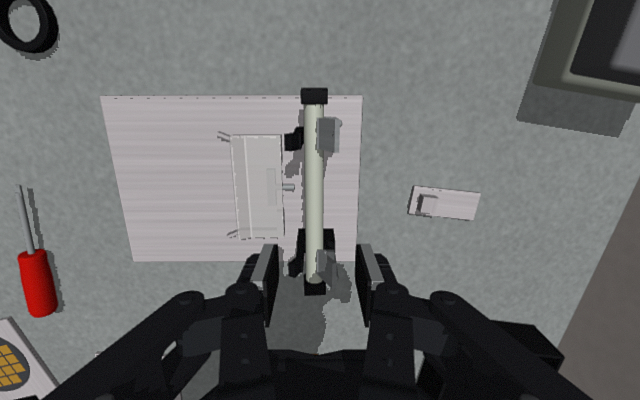

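View pics/f10.png

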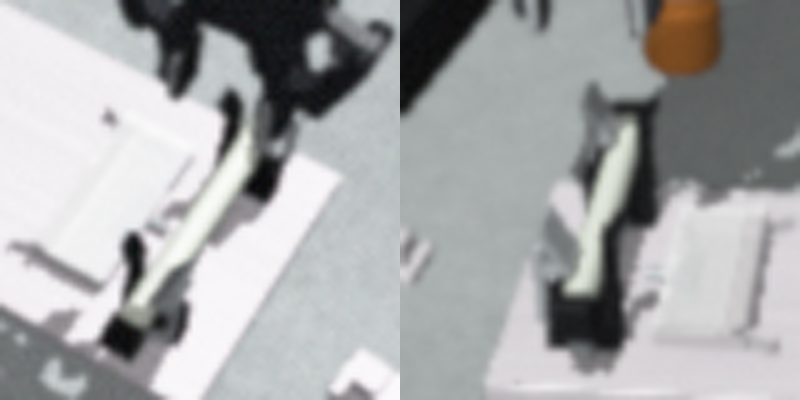

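```bash
python3 -m creep '[[6,-3.7,-4.8,1,-1],[6,-3.7,-4.8,0,-1],[6,-3.7,-4.8,0,-1],[6,-3.7,-4.8,0,0],[6,-3.7,-4.8,0,0]]'; python3 -m creep '[[6,-3.5,-5,0,0],[6,0,0,-1,0],[6,0,0,0,0]]';python3 - <<'E'
from h import *
c=read_camera("wrist");cv2.imwrite("pics/w11.png",c["img"][:,:,::-1]);Q=cloud(c);hsv=cv2.cvtColor(c["img"],cv2.COLOR_RGB2HSV)
s=get_state();M=Ro.from_rotvec(s['ee_rot']).as_matrix();print(s['position'],np.degrees(np.arctan2(M[1,0],M[0,0])))
F=np.array([.432,-.284])
m=(hsv[...,2]<70)&(np.linalg.norm(Q[...,:2]-F,axis=2)<.035)&(Q[...,2]>.008)&(Q[...,2]<.05)
q=Q[m];print(len(q),q.mean(0),[np.round(x,1) for x in cv2.minAreaRect((q[q[:,2]>.034][:,:2]*1000).astype(np.float32))],np.percentile(q[:,2],98))
w=(hsv[...,2]>190)&(hsv[...,1]<40)&(abs(Q[...,2]-.005)<.005)&(np.linalg.norm(Q[...,:2]-(.467,-.281),axis=2)<.075)
p=plane(c,np.argwhere(w)[:,::-1],.005)[:,:2];print([np.round(x,1) for x in cv2.minAreaRect((p*1000).astype(np.float32))])
E
```

```text
time_s: 12.75
position: [0.463, -0.2354, 0.1629]
ee_rot: [-1.569, -0.075, 0.076]
wrist_force: [1.0, -1.8, -0.2]
finger_gap: 0.06
time_s: 13.12
position: [0.4292, -0.2837, 0.1526]
ee_rot: [-1.568, -0.074, 0.076]
wrist_force: [0.5, 0.3, 1.4]
finger_gap: 0.0601
[ 0.42997346 -0.28319268  0.15311613] 5.568888343640786
358 [ 0.43240133 -0.28085126  0.03601219] [array([ 432.7, -283.5]), array([ 6.3, 35.5]), np.float64(5.5)] 0.03922180190543084
[array([ 467.5, -280.2]), array([98.5, 77. ]), np.float64(5.5)]
```

View pics/w11.png

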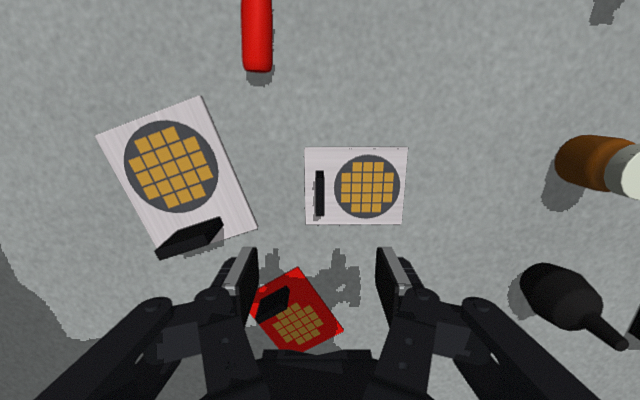

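```bash
python3 -m creep '[[4,0.2,0,-6,0],[4,0,0,-5,0],[4,0,0,0,0]]';python3 -m creep '[[4,0.1,0,-2.8,0],[4,0,0,0,0],[4,0,0,0,0]]'
```

```text
time_s: 13.55
position: [0.4307, -0.2817, 0.0412]
ee_rot: [-1.565, -0.074, 0.081]
wrist_force: [0.1, 0.8, 0.7]
finger_gap: 0.0398
time_s: 13.92
position: [0.4339, -0.2843, 0.0177]
ee_rot: [-1.57, -0.077, 0.075]
wrist_force: [-0.7, 0.2, 1.0]
finger_gap: 0.04
```

```bash
python3 -m creep '[[4,-0.1,0,-0.6,0],[4,0,0,0,0],[0,0,0,0,0],[0,0,0,0,0],[0,0,0,0,0]]' 60;python3 -m creep '[[0,0,0,0,0],[0,0,0,0,0]]' 100; python3 -m creep '[[0,0,0,2,0],[0,0,0,3,0],[0,0,0,0,0]]'
```

```text
time_s: 14.55
position: [0.432, -0.2843, 0.0101]
ee_rot: [-1.57, -0.076, 0.075]
wrist_force: [-0.9, 0.5, 5.7]
finger_gap: 0.0071
time_s: 14.8
position: [0.432, -0.2843, 0.0102]
ee_rot: [-1.57, -0.076, 0.075]
wrist_force: [-1.3, 1.6, 7.7]
finger_gap: 0.0064
time_s: 15.18
position: [0.4328, -0.2848, 0.0615]
ee_rot: [-1.571, -0.077, 0.073]
wrist_force: [0.9, 0.0, -2.1]
finger_gap: 0.0064
```

```bash
cat > car.py <<'E'
from h import *
import sys
s=get_state();T=np.array(s['position']);M=Ro.from_rotvec(s['ee_rot']).as_matrix();ty=np.arctan2(M[1,0],M[0,0])
c=read_camera("wrist");cv2.imwrite(sys.argv[1],c["img"][:,:,::-1]);Q=cloud(c);hsv=cv2.cvtColor(c["img"],cv2.COLOR_RGB2HSV)
zt=T[2]-.010+.005
d=np.array([np.cos(ty),np.sin(ty)])
w=(hsv[...,2]>170)&(hsv[...,1]<40)&(abs(Q[...,2]-zt)<.012)&(np.linalg.norm(Q[...,:2]-(T[:2]+.035*d),axis=2)<.072)
q=Q[w];f=np.c_[q[:,:2]-T[:2],np.ones(len(q))];co=np.linalg.lstsq(f,q[:,2],rcond=None)[0]
print("TCP",T.round(4),"toolyaw",np.degrees(ty).round(2),"F",s['wrist_force'].round(1),"gap",round(s['finger_gap'],4))
print("tilt deg along x,y",np.degrees(co[:2]).round(2),"ztop at TCP",co[2].round(4),"minus TCP",(co[2]-T[2]).round(4))
p=plane(c,np.argwhere(w)[:,::-1],co[2])[:,:2];r=cv2.minAreaRect((p*1000).astype(np.float32));print([np.round(x,1) for x in r],len(p))
# stage frame
C=np.array([.576,-.003]);t=np.radians(8.5);A=np.array([[np.cos(t),np.sin(t)],[-np.sin(t),np.cos(t)]])
print("centre in stage",(A@(np.array(r[0])/1000-C)).round(4)," TCP in stage",(A@(T[:2]-C)).round(4))
E
python3 car.py pics/w12.png
```

```text
TCP [ 0.4328 -0.2848  0.0615] toolyaw 5.5 F [ 0.9  0.  -2.1] gap 0.0064
tilt deg along x,y [ 0.12 -0.15] ztop at TCP 0.0554 minus TCP -0.0061
[array([ 468.4, -281.3]), array([99. , 78.9]), np.float64(5.5)] 7737
centre in stage [-0.1476 -0.2593]  TCP in stage [-0.1833 -0.2575]
```

View pics/w12.png

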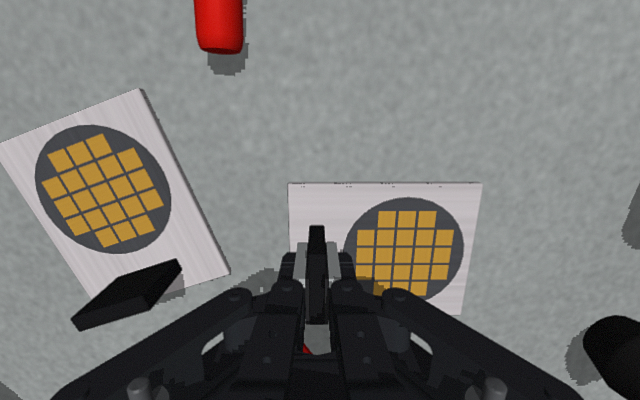

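```bash
python3 -m creep '[[0,0.55,4.5,3,1],[0,0.55,5.3,0,1],[0,0.55,5.3,0,1],[0,0.6,5.3,0,0],[0,0.6,5.3,0,0]]';python3 -m creep '[[0,0,0.7,-3,0],[0,0,0,-2,0],[0,0,0,0,0]]'; python3 car.py pics/w13.png
```

```text
time_s: 15.85
position: [0.4598, -0.0256, 0.089]
ee_rot: [-1.567, -0.116, 0.117]
wrist_force: [1.2, -0.1, -1.1]
finger_gap: 0.0062
time_s: 16.23
position: [0.4588, -0.0199, 0.0381]
ee_rot: [-1.567, -0.114, 0.12]
wrist_force: [0.7, 0.3, -1.2]
finger_gap: 0.0065
TCP [ 0.4588 -0.0199  0.0381] toolyaw 8.56 F [ 0.7  0.3 -1.2] gap 0.0065
tilt deg along x,y [-0.25 -0.  ] ztop at TCP 0.032 minus TCP -0.0061
[array([494.3, -14.2]), array([98.8, 78. ]), np.float64(8.3)] 6253
centre in stage [-0.0825  0.001 ]  TCP in stage [-0.1184  0.0007]
```

View pics/w13.png

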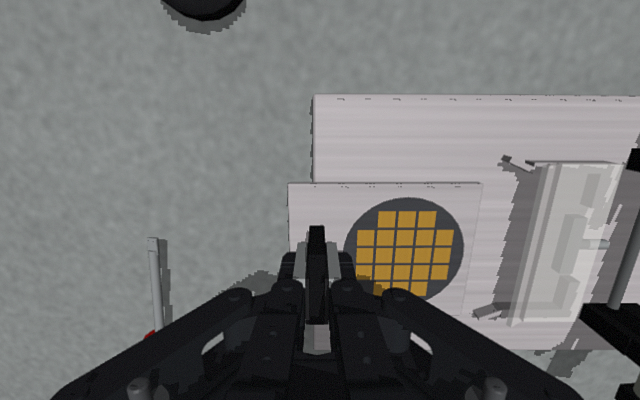

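```bash
python3 -m creep '[[0,0,-0.05,-1.2,0],[0,0,0,0,0],[0,0,0,-0.2,0],[0,0,0,0,0]]';python3 -m creep '[[0,0,0,-0.1,0],[0,0,0,0,0]]';python3 car.py pics/w14.png
```

```text
time_s: 16.77
position: [0.4604, -0.0207, 0.0259]
ee_rot: [-1.568, -0.117, 0.116]
wrist_force: [0.3, 0.7, -1.5]
finger_gap: 0.0064
time_s: 17.02
position: [0.4603, -0.0206, 0.0249]
ee_rot: [-1.568, -0.117, 0.117]
wrist_force: [0.1, 0.2, -1.7]
finger_gap: 0.0062
TCP [ 0.4603 -0.0206  0.0249] toolyaw 8.51 F [ 0.1  0.2 -1.7] gap 0.0062
tilt deg along x,y [-2.54 -5.26] ztop at TCP 0.0192 minus TCP -0.0057
[array([504.8,   3.3]), array([ 98.5, 132.9]), np.float64(58.7)] 17828
centre in stage [-0.0695  0.0168]  TCP in stage [-0.117  -0.0004]
```

```bash
python3 -m creep '[[0,0,0,-0.1,0],[0,0,0,0,0]]';python3 -m creep '[[0,0,0,-0.1,0],[0,0,0,0,0]]'
```

```text
time_s: 17.32
position: [0.4603, -0.0207, 0.0237]
ee_rot: [-1.568, -0.117, 0.117]
wrist_force: [-0.2, 0.4, -0.9]
finger_gap: 0.0064
time_s: 17.58
position: [0.4602, -0.0207, 0.0227]
ee_rot: [-1.568, -0.117, 0.117]
wrist_force: [0.1, 0.7, -1.8]
finger_gap: 0.0065
```

```bash
python3 -m creep '[[0,0,0,-0.1,0],[0,0,0,0,0]]';python3 -m creep '[[0,0,0,-0.1,0],[0,0,0,0,0]]'
```

```text
time_s: 17.82
position: [0.4603, -0.0207, 0.0221]
ee_rot: [-1.568, -0.117, 0.117]
wrist_force: [-3.7, -0.3, 11.6]
finger_gap: 0.0064
time_s: 18.08
position: [0.4604, -0.0207, 0.0221]
ee_rot: [-1.569, -0.117, 0.116]
wrist_force: [-13.7, 1.0, 42.2]
finger_gap: 0.0066
```

```bash
python3 -m creep '[[0,0,0,0.2,0],[0,1.48,0.22,0,0],[0,1.48,0.22,0,0],[0,0,0,0,0]]';python3 car.py pics/w15.png
```

```text
time_s: 18.58
position: [0.4915, -0.0157, 0.0226]
ee_rot: [-1.567, -0.117, 0.116]
wrist_force: [-1.1, 0.2, -1.7]
finger_gap: 0.0066
TCP [ 0.4915 -0.0157  0.0226] toolyaw 8.52 F [-1.1  0.2 -1.7] gap 0.0066
tilt deg along x,y [ 3.53 -4.42] ztop at TCP 0.0154 minus TCP -0.0072
[array([534.6,   2.3]), array([113.5, 151.9]), np.float64(72.9)] 14121
centre in stage [-0.0402  0.0114]  TCP in stage [-0.0855 -0.0001]
```

View pics/w15.png

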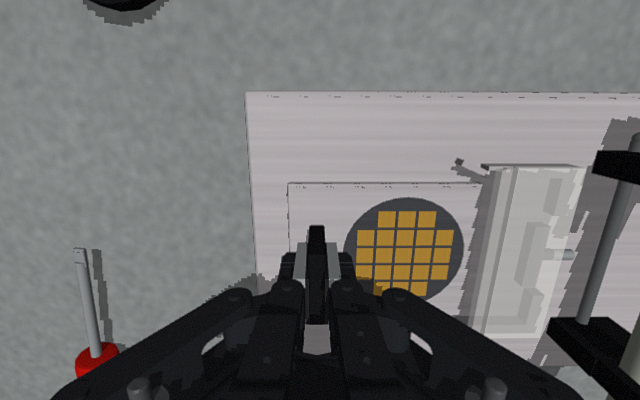

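```bash
python3 -m creep '[[0,1,0.15,0,0],[0,1,0.15,0,0],[0,0.6,0.09,0,0],[0,0,0,0,0]]'; python3 -m creep '[[0,0.4,0.06,0,0],[0,0,0,0,0]]'
```

```text
time_s: 19.12
position: [0.5163, -0.0122, 0.0227]
ee_rot: [-1.567, -0.117, 0.117]
wrist_force: [0.1, 0.8, -2.1]
finger_gap: 0.0066
time_s: 19.38
position: [0.5201, -0.0117, 0.0228]
ee_rot: [-1.568, -0.117, 0.117]
wrist_force: [-0.2, 0.1, -2.6]
finger_gap: 0.0063
```

```bash
python3 -m creep '[[0,0.3,0.045,0,0],[0,0,0,0,0]]'; python3 -m creep '[[0,0.3,0.045,0,0],[0,0,0,0,0]]'; python3 -m creep '[[0,0.2,0.03,0,0],[0,0,0,0,0]]'
```

```text
time_s: 19.62
position: [0.5225, -0.0114, 0.0227]
ee_rot: [-1.568, -0.116, 0.117]
wrist_force: [-4.0, -0.4, -0.2]
finger_gap: 0.0063
time_s: 19.88
position: [0.5253, -0.011, 0.0226]
ee_rot: [-1.568, -0.116, 0.118]
wrist_force: [-4.9, -0.3, 1.8]
finger_gap: 0.0065
time_s: 20.12
position: [0.5271, -0.0108, 0.0226]
ee_rot: [-1.568, -0.115, 0.118]
wrist_force: [-6.4, -0.7, 0.8]
finger_gap: 0.0063
```

```bash
python3 -m creep '[[0,0.2,0.03,0,0],[0,0,0,0,0]]'; python3 -m creep '[[0,0.1,0.015,0,0],[0,0,0,0,0]]'; python3 -m creep '[[0,0.1,0.015,0,0],[0,0,0,0,0]]'
```

```text
time_s: 20.38
position: [0.5286, -0.0105, 0.0224]
ee_rot: [-1.568, -0.115, 0.119]
wrist_force: [-8.1, -1.8, 2.4]
finger_gap: 0.0064
time_s: 20.62
position: [0.5286, -0.0105, 0.0222]
ee_rot: [-1.568, -0.113, 0.12]
wrist_force: [-14.6, -1.8, 5.0]
finger_gap: 0.0062
time_s: 20.88
position: [0.5286, -0.0105, 0.0222]
ee_rot: [-1.569, -0.112, 0.121]
wrist_force: [-21.6, -1.2, 12.1]
finger_gap: 0.0062
```

```bash
python3 -m creep '[[0,0,0,0,0],[0,0,0,0,0],[0,0,0,0,0],[0,0,0,0,0]]'; python3 car.py pics/w16.png; python3 - <<'E'
from h import *
a=[]
for n in("scene","side"):
    cam=read_camera(n)
    x,y=proj(cam,[[.6,.0,.05]])[0].astype(int); a.append(cv2.resize(cam["img"][y-50:y+50,x-50:x+50,::-1],None,fx=4,fy=4,interpolation=cv2.INTER_CUBIC))
cv2.imwrite("pics/f16.png",np.hstack(a))
E
```

```text
time_s: 21.38
position: [0.5286, -0.0105, 0.0222]
ee_rot: [-1.569, -0.112, 0.121]
wrist_force: [-20.2, -1.1, 11.8]
finger_gap: 0.0064
TCP [ 0.5286 -0.0105  0.0222] toolyaw 8.49 F [-20.2  -1.1  11.8] gap 0.0064
tilt deg along x,y [5.08 0.86] ztop at TCP 0.0146 minus TCP -0.0076
[array([571.2,   6.8]), array([111.2, 150.1]), np.float64(72.1)] 2526
centre in stage [-0.0033  0.0104]  TCP in stage [-0.048  -0.0004]
```

View pics/w16.png

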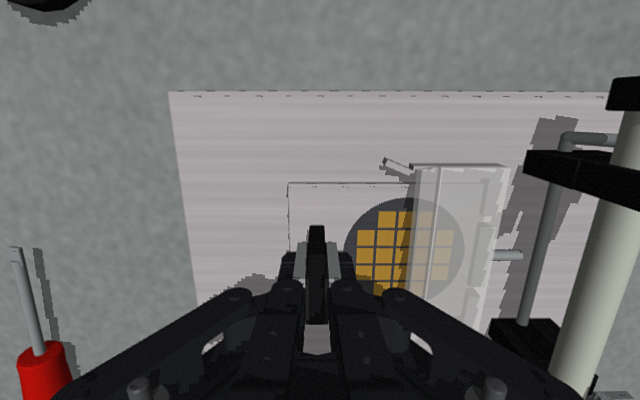

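View pics/f16.png

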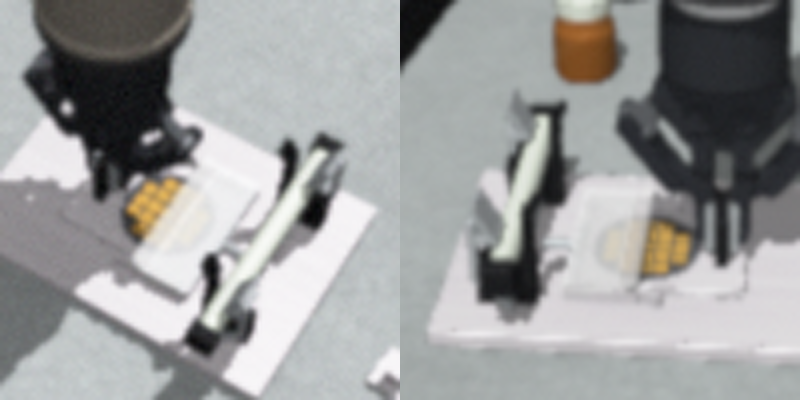

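```bash
python3 -c "
from station import *
print(sign_off()); s=get_state(); print(s['time_s'],s['wrist_force'],s['position'])"
```

```text
the job is handed in; nothing more can be done
None
the job is handed in; nothing more can be done
```

Both steps look complete and the job is handed in, at about 21.5 s of the 61 s. `sign_off()` gives no verdict, so this rests on my own checks.

- **Lamp tube:** I pressed it down between the forks and let go. The wrist camera then showed it level, with its top at 59.5 mm (60 expected). It lay about 2 mm off centre along its length and square to the stage. Both hooks were closed over it, still so in the last pictures. I judged the jaw from the images only, because its angle can't be read.
- **Carrier:** I gripped the smaller non-red one by its fin, set it on the stage and slid it under the lip. The sprung stop was felt from about 4 N up to 8 N. Then the carrier stopped moving and the force rose to about 20 N, which means the back wall. The tool position puts the nose at about stage x 37.8 mm (38 is home), with the yaw within 0.1° of my stage estimate. It was still gripped and pressed there at hand-in.
- **Bystanders:** I touched none of them knowingly, and those visible in the last pictures looked undisturbed. I did not re-measure their positions.

Some things went less smoothly or disagreed:
- **First tube grip:** it was too high, so I opened and gripped again lower.
- **Setting the carrier down:** the wrist force briefly reached 42 N (limit 120 N), and I backed off.
- **Camera disagreement:** the cameras differed by up to 3 mm on the stage position. I went by the wrist camera, which matched where the tube seated.
- **Failed tilt check:** my carrier tilt check stopped being valid on the stage, because the white plate mixed into the fit. That it lies flat rests on the earlier in-air check and the contact height.

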